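# Open the push-and-turn canister

## Robot

A 6-joint arm with a two-finger parallel gripper is mounted at the origin on the work surface. World frame = base frame: x ahead of the robot, y to its left, z up, the work surface at z = 0. Lengths are in m, angles in rad, forces in N, time in s.
With the tool pointing down it reaches from about 0.35 to 0.975 m from the base axis. Payload 7.1 kg.
Tool frame: the origin (TCP) lies midway between the tips of the shut fingers; the grasp point (between the pads) lies 19 mm behind it; z points along the fingers, y is the line along which they close (so a half turn about z gives the same grasp; the last joint's range is limited). The gripper opens to 88 mm and grips with 3 to 60 N. Pads are 20 mm wide; open, the fingers measure 115 mm over their backs; the gripper's body (75 mm by 178 mm) begins 61 mm behind the grasp point.
Start: joints at [1.215, 0.423, 1.63, -0, 1.089, -0.019], TCP at [0.207, 0.59, 0.223] pointing down, gripper open.
Joint ranges: [-3, 3], [-0.9, 2.11], [0.09, 2.58], [-1.31, 4.45], [0.11, 2.69], [-2.54, 2.54]. Speed limits (rad/s): [2.39, 2.39, 3.01, 3.14, 3.14, 3.14].

## Interface

Orientations are given as a unit quaternion [w, x, y, z].
In Python, from station import move_pose, movel, movej, command_gripper, wait, inverse_kinematics, read_camera, camera_info, MotionError, job_done, get_time, get_joint_pos, get_qvel, get_effort, get_tcp_pos, get_ee_rot, get_ft_force, get_ft_torque, get_grip_width, get_finger_force gives the robot as it stands. Calls block until the motion is done:
- move_pose(position, orientation): joint-space move of the TCP to a pose.
- movel(position, frame=None, v=0.15, until_force=None): straight line of the TCP; frame=None keeps the orientation; v is the mean speed in m/s. With until_force (N) it stops when the force on the tool has changed by that much, and returns True; else False.
- movej(angles): joint-space move.
- command_gripper(opening): opening from 0.0 (shut) to 1.0 (fully open); the grip force is fixed at half the most; returns when the fingers have stopped.
- wait(seconds).
- inverse_kinematics(position, orientation): joint angles nearest the present ones, or None.
- read_camera(name): name is "side" or "top" or "wrist"; returns the picture (384x512x3 uint8, red, green, blue); there is no depth.
- camera_info(name): a dict with "intrinsics" (3x3 intrinsics, pixels), "dist" ([k1, k2, p1, p2, k3] as OpenCV has them; the pictures are not rectified), "T" (4x4, takes a point from camera to world coordinates); the wrist camera has in their place "tool_from_camera" (4x4, takes a point from camera to tool coordinates, whose origin is the TCP and whose axes are the flange's). Camera axes: x right, y up, looking along -z (the intrinsics and any distortion apply to the point x, -y, -z); pixel columns grow to the right and rows downward; lengths in m; the calibration is good to about 2 mm. A picture is of the moment at which its call begins: read the wrist's pose just before it. camera_info takes no time and is no camera call.
A pose or a line that the arm cannot do raises MotionError and nothing moves.
- job_done(): hands the job in; it is judged then, once.
Readings, each from a call of its own:
- get_time(): time.
- get_joint_pos(): joint angles.
- get_qvel(): joint speeds.
- get_effort(): joint torques, N m.
- get_tcp_pos(): TCP position.
- get_ee_rot(): TCP orientation.
- get_ft_force(): force on the tool from outside, world axes, zero at the start.
- get_ft_torque(): the same for the moment, N m.
- get_grip_width(): opening from 0.0 (shut) to 1.0 (fully open).
- get_finger_force(): force on a finger pad.
Only numpy, scipy, OpenCV 4.12 (cv2) and the standard library are available. Lean on these libraries where they do the work, as an engineer would, in place of code of your own. Each camera call takes 0.05 s, during which the arm holds its last target. There are 200 camera calls.

## Task

Open the child-resistant copper-coloured canister: press its lid down until its teeth bite and, keeping it pressed, turn it anticlockwise (seen from above) by about a quarter turn, then lift the lid out and stand it gently upright in the middle of the round wooden coaster. Press firmly but never with more than about 25 N, so that nothing in the canister is strained, and leave the other things on the shelf where they are.

Things in the scene. Friction and masses are not known exactly. Their poses are not given: they have to be found in the camera images.
- canister: Squat copper-coloured aluminium canister, 80 mm across and 80 mm high, bolted to the deck of the stainless shelf (deck 30 mm above the work surface): it cannot move. Origin: centre of its underside, on the deck; z up.
- mouth (a point): Centre of the canister's round mouth, 52 mm across, in its flat top, 80 mm above its underside. Fixed. The lid has 2 mm of play sideways in it and must rise 30 mm to be clear of it.
- spring (a point): Point fixed in the canister where its sprung plate touches the lid's flange at rest (54 mm up). The plate pushes the lid up with about 3 N at first and 0.55 N more per mm pressed.
- teeth (a point): Point fixed in the canister, 47 mm up: highest place for the tops of the hidden toothed ring (12 teeth, 3 mm high). Its true place is 0 to 8 mm lower, differs each time and cannot be seen: the lid goes down 6 to 14 mm to a hard stop. Landing tooth on tooth it stops 3 mm sooner and drops in when turned by up to 15 degrees. Teeth mesh from about 1.5 mm above the hard stop; less pressed, the lid just slips round.
- catches (a point): Point fixed in the canister, 60.5 mm up: underside of 4 catches over the lid's flange. Turning the meshed ring anticlockwise from above draws them back: 50 degrees of ring turn frees the lid, more does no harm (end stop at 109 degrees). Clockwise closes them. The ring stays where it is left, so pressed turns with regrasps add up; it resists with about 0.05 N m plus 0.06 N m per rad/s. It starts fully closed.
- lid: The canister's loose lid, about 0.1 kg, 78 mm tall, round. Origin: centre of its underside; z up along its axis. Four small teeth from z = 0 to 4 mm, flange 44 mm across from 4 to 10 mm, stem 30 mm across up to 30 mm, then a copper-coloured ribbed grip drum, 48 mm across. Starts in the canister, origin 50 mm above the canister's, at any yaw. Taken out, it stands on its teeth.
- lid_top (a point): Centre of the flat top of the lid's grip drum, 78 mm above the lid's origin. The drum (48 mm across) reaches from 48 mm below this point up to it; at rest it stands 48 mm above the canister's top, pressed fully down 34 to 42 mm.
- coaster: Round wooden coaster, 100 mm across, 8 mm thick, fixed on the shelf deck, to the left or right of the canister. Origin: centre of its underside; its top is at z = 8 mm.
- bowl: White ceramic bowl painted with blue flowers, 116 mm across, 48 mm high, loose, on the other side of the canister from the coaster. Origin: centre of its underside. Leave alone.
- cruet: Stoppered glass cruet, 56 mm across, 116 mm high, loose, behind the canister as seen from the robot. Origin: centre of its underside. Leave alone.
- dipper: Wooden honey dipper lying on the deck along its own x, about 155 mm long, 28 mm thick at the head, loose. Origin: on the deck under the head. Leave alone.
- snapbox: Closed snap-top plastic box, 96 x 136 mm, 52 mm high, loose. Origin: centre of its underside. Leave alone.
There are look-alikes about, which are no part of the job. Leave any yellow look-alike of the lid alone.

How it is judged:
By the outcome, as a careful person would: the job done as asked, in the order asked, and still so for the second after the job is handed in, with the robot touching nothing.
It also fails if it takes over 54 s, if anything falls off the work surface, if the arm or the gripper's body presses on something with over 40 N, if the wrist force passes 120 N, or if a joint passes its speed limit or range.

## Working session

There is one attempt and no reset: what is moved stays moved. The work goes in short steps, each a Python script; the robot and the scene stay as the last script left them, time stands still between calls to the robot, and variables do not carry over. Pictures are saved under pics/ and viewed, at most 10 in all, crops included, and the job is handed in when it is done.

```bash
mkdir -p pics; ls; python3 - <<'E'
from station import *
import cv2,numpy as np
a=read_camera("top");b=read_camera("side")
cv2.imwrite("pics/top.png",a[:,:,::-1]);cv2.imwrite("pics/side.png",b[:,:,::-1])
for n in("top","side","wrist"):
    print(n,camera_info(n))
print(get_time(),get_ee_rot())
E
```

```text
pics
top {'intrinsics': array([[469.18240415,   0.        , 255.45801325],
       [  0.        , 469.18240415, 189.36969919],
       [  0.        ,   0.        ,   1.        ]]), 'dist': array([-0.18323275,  0.        ,  0.        ,  0.        ,  0.        ]), 'T': array([[ 0.01407176,  0.99702218, -0.07582055,  0.39632967],
       [-0.9997783 ,  0.01521736,  0.01455294,  0.02154798],
       [ 0.01566339,  0.07559895,  0.99701527,  1.47100927],
       [ 0.        ,  0.        ,  0.        ,  1.        ]])}
side {'intrinsics': array([[404.32768234,   0.        , 261.14300525],
       [  0.        , 404.32768234, 199.68860899],
       [  0.        ,   0.        ,   1.        ]]), 'dist': array([-0.05803312,  0.        ,  0.        ,  0.        ,  0.        ]), 'T': array([[ 0.92965225,  0.16849177, -0.32765411,  0.21308761],
       [-0.36831819,  0.44769868, -0.81480526, -0.75854099],
       [ 0.00940233,  0.87816651,  0.47826267,  0.58771028],
       [ 0.        ,  0.        ,  0.        ,  1.        ]])}
wrist {'intrinsics': array([[265.40348179,   0.        , 257.51563331],
       [  0.        , 265.40348179, 193.18582106],
       [  0.        ,   0.        ,   1.        ]]), 'dist': array([-0.01143504,  0.        ,  0.        ,  0.        ,  0.        ]), 'tool_from_camera': array([[ 1.38979768e-03,  9.53982084e-01,  2.99860386e-01,
         8.26937197e-02],
       [ 9.99999033e-01, -1.33911785e-03, -3.74513956e-04,
        -6.34239568e-04],
       [ 4.42687901e-05,  2.99860617e-01, -9.53983023e-01,
        -1.62207272e-01],
       [ 0.00000000e+00,  0.00000000e+00,  0.00000000e+00,
         1.00000000e+00]])}
0.1 [-1.27157556e-04  1.67597457e-01  9.85855263e-01 -6.90039883e-04]
```

View pics/top.png

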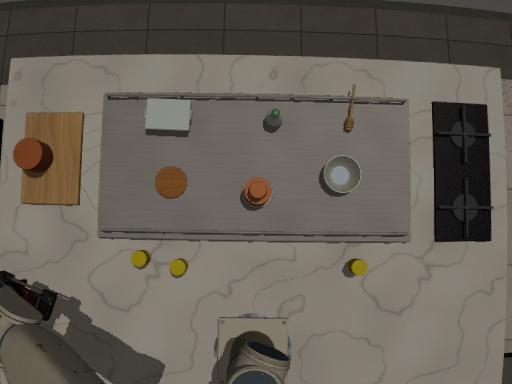

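View pics/side.png

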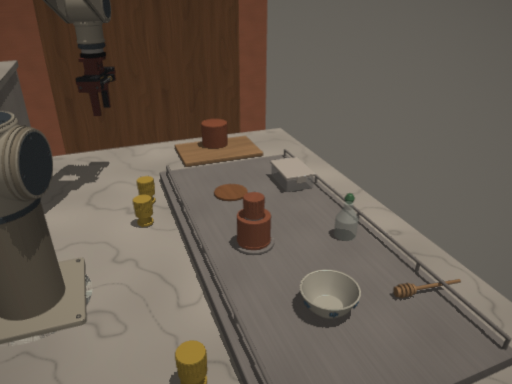

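The top view shows the canister with its lid at about (258,190), the coaster at (171,182), the bowl at (342,175) and the cruet at (273,119). Things that could be taken for the lid:
- **Copper drum on the canister:** (259,188)
- **Brown pot on the cutting board:** (33,154)
- **Yellow look-alikes:** (140,259), (178,268) and (359,268)

I choose the drum at (259,188), because it is copper-coloured and sits on the canister on the shelf.

```bash
cat > h.py <<'E'
from station import *
import cv2,numpy as np
from scipy.spatial.transform import Rotation as R
def ray(name,uv,T=None):
    c=camera_info(name)
    p=cv2.undistortPoints(np.array([[uv]],float),c["intrinsics"],c["dist"])[0,0]
    T=c["T"] if T is None else T
    return T[:3,3],T[:3,:3]@np.array([p[0],-p[1],-1])
def onz(name,uv,z,T=None):
    o,d=ray(name,uv,T);return o+d*(z-o[2])/d[2]
def wristT():
    q=get_ee_rot();T=np.eye(4);T[:3,:3]=R.from_quat(q,scalar_first=True).as_matrix();T[:3,3]=get_tcp_pos()
    return T@camera_info("wrist")["tool_from_camera"]
def down(yaw): # tool z down, tool y along yaw
    y=np.array([np.cos(yaw),np.sin(yaw),0]);z=np.array([0,0,-1.]);
    return R.from_matrix(np.c_[np.cross(y,z),y,z]).as_quat(scalar_first=True)
def save(n,im,box=None,s=1):
    if box: im=im[box[1]:box[3],box[0]:box[2]]
    cv2.imwrite(f"pics/{n}.png",cv2.resize(im[:,:,::-1],None,fx=s,fy=s,interpolation=cv2.INTER_CUBIC))
E
python3 - <<'E'
from h import *
a=cv2.cvtColor(cv2.imread("pics/top.png"),cv2.COLOR_BGR2RGB);b=cv2.cvtColor(cv2.imread("pics/side.png"),cv2.COLOR_BGR2RGB)
for n,im,box in(("top",a,(225,160,295,225)),("top",a,(145,155,200,210)),("side",b,(225,185,285,255))):
    hsv=cv2.cvtColor(im,cv2.COLOR_RGB2HSV)
    m=cv2.inRange(hsv,(0,110,50),(18,255,255));mm=np.zeros_like(m);mm[box[1]:box[3],box[0]:box[2]]=m[box[1]:box[3],box[0]:box[2]]
    c=max(cv2.findContours(mm,0,1)[0],key=cv2.contourArea);x,y,w,h=cv2.boundingRect(c)
    print(n,(x,y,w,h),cv2.minEnclosingCircle(c))
    if box[0]==145: print("coaster",onz(n,cv2.minEnclosingCircle(c)[0],.038),[onz(n,p,.038)[:2] for p in((x,y+h/2),(x+w,y+h/2))])
for z,uv in((.158,(259,188)),(.11,(258,193))): print(onz("top",uv,z))
x=np.hstack([cv2.resize(a[165:215,230:285],(440,400)),cv2.resize(b[185:255,220:290],(400,400))])
save("crop",x,s=.95)
print(get_joint_pos())
E
```

```text
top (244, 178, 27, 28) ((256.81451416015625, 191.13307189941406), 14.119832992553711)
top (155, 166, 32, 32) ((170.40541076660156, 181.95945739746094), 16.16908836364746)
coaster [0.52417801 0.26268156 0.038     ] [array([0.52336432, 0.3106866 ]), array([0.52480068, 0.21127217])]
side (225, 185, 46, 65) ((245.0, 215.5), 36.47269058227539)
[ 0.50018917 -0.00750861  0.158     ]
[ 0.48935741 -0.00585937  0.11      ]
[ 1.21499649e+00  4.23791244e-01  1.63063370e+00 -8.19897412e-06
  1.08857100e+00 -1.90116484e-02]
```

View pics/crop.png

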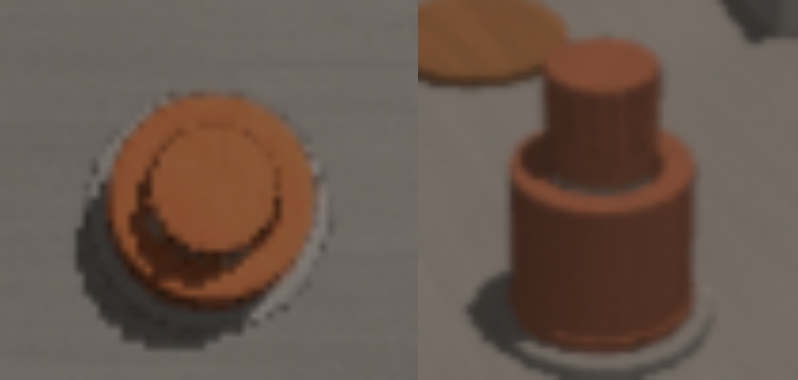

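The crop shows the copper ribbed drum standing in the canister. In the top view the drum's top centre is at about (257.9,189.1) and the canister's top at (257.4,191.1). In the side view the drum's top is at about (253.6,197.0).

```bash
python3 - <<'E'
from h import *
print(onz("top",(257.9,189.1),.158),onz("top",(257.4,191.1),.11),onz("side",(253.6,197.0),.158))
o,d=ray("top",(257.9,189.1));o2,d2=ray("side",(253.6,197.0))
s=np.linalg.lstsq(np.c_[d,-d2],o2-o,rcond=None)[0];print(o+s[0]*d,o2+s[1]*d2)
P=[.496,-.004,.26]
for yaw in np.arange(-180,180,30):
    q=inverse_kinematics(P,down(np.radians(yaw)));print(yaw,None if q is None else np.round(q,2))
best=inverse_kinematics(P,down(np.radians(0)))
E
```

```text
[ 0.49704462 -0.004462    0.158     ] [ 0.49487008 -0.00403811  0.11      ] [ 0.49625617 -0.00872444  0.158     ]
[ 0.49722544 -0.0045087   0.15564263] [ 0.49777924 -0.00469142  0.15568873]
-180 None
-150 None
-120 [-0.03  0.19  1.87 -0.    1.08  2.06]
-90 [-0.03  0.19  1.87 -0.    1.08  1.54]
-60 [-0.03  0.19  1.87 -0.    1.08  1.02]
-30 [-0.03  0.19  1.87 -0.    1.08  0.49]
0 [-0.03  0.19  1.87 -0.    1.08 -0.03]
30 [-0.03  0.19  1.87 -0.    1.08 -0.56]
60 [-0.03  0.19  1.87 -0.    1.08 -1.08]
90 [-0.03  0.19  1.87 -0.    1.08 -1.6 ]
120 [-0.03  0.19  1.87 -0.    1.08 -2.13]
150 None
```

```bash
python3 - <<'E'
from h import *
move_pose([.4965,-.0043,.26],down(np.radians(-60)))
T=wristT();im=read_camera("wrist");np.save("T1.npy",T);save("w1",im)
print(get_time(),get_tcp_pos(),get_joint_pos()[5],get_ft_force())
iT=np.linalg.inv(T);c=camera_info("wrist")
p=iT@[.4965,-.0043,.158,1];print(c["intrinsics"]@[p[0]/-p[2],-p[1]/-p[2],1])
E
```

```text
2.5083 [ 0.49657252 -0.00364906  0.25990661] 1.014410087967844 [-0.27249787  0.19763238  0.49044723]
[257.43835218 192.91640735   1.        ]
```

View pics/w1.png

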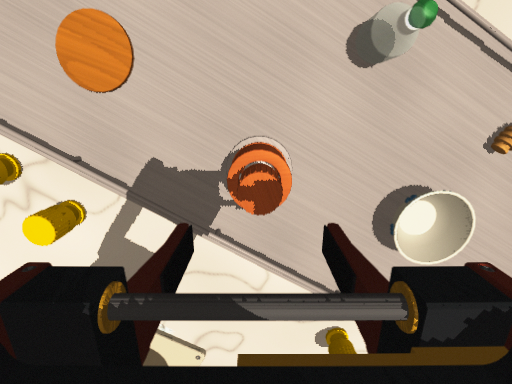

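The wrist view shows the canister at about (260,180), with the drum top, partly in the gripper's shadow, near (261,190). The coaster is at (94,50). I'll crop to measure it more closely.

```bash
python3 - <<'E'
import cv2
im=cv2.imread("pics/w1.png")[125:225,210:310]
cv2.imwrite("pics/w1c.png",cv2.resize(cv2.convertScaleAbs(im,alpha=1.3,beta=20),(600,600),interpolation=cv2.INTER_CUBIC))
E
```

```text
(no output)
```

View pics/w1c.png

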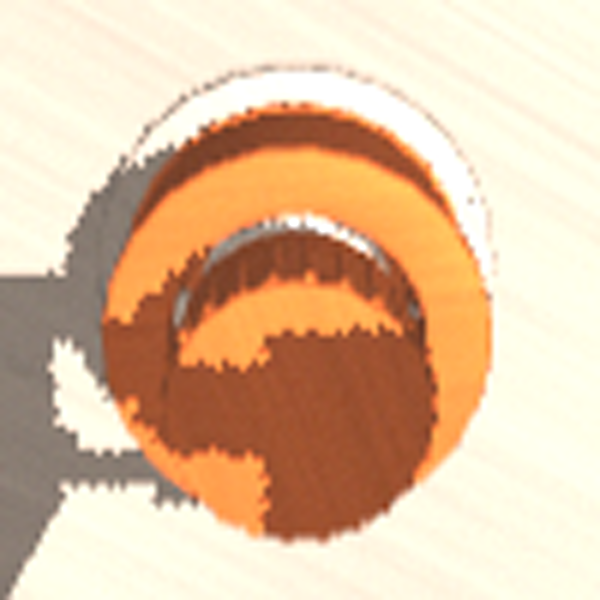

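The drum's top centre is at about (259.9,192.8) and the canister's rim centre at about (259.1,181.8). The drum's top is about 45 px across, which is right for 48 mm.

```bash
python3 - <<'E'
from h import *
T=np.load("T1.npy")
print("lid",onz("wrist",(259.9,192.8),.158,T),"can",onz("wrist",(259.1,181.8),.11,T))
im=cv2.cvtColor(cv2.imread("pics/w1.png"),cv2.COLOR_BGR2HSV)
m=cv2.inRange(im,(5,150,80),(22,255,255))[:120,:180]
c=max(cv2.findContours(m,0,1)[0],key=cv2.contourArea);e=cv2.fitEllipse(c);print(e,onz("wrist",e[0],.038,T))
print(onz("top",(170.4,182),.038))
E
```

```text
lid [ 0.49789938 -0.00645557  0.158     ] can [ 0.49676937 -0.00646501  0.11      ]
((93.98282623291016, 49.91197967529297), (71.6283950805664, 86.91443634033203), 146.59373474121094) [0.52598981 0.2597154  0.038     ]
[0.52405253 0.26269475 0.038     ]
```

```bash
python3 - <<'E'
from h import *
r=np.round
movel([.4972,-.0058,.131],v=.1)
f0=get_ft_force();print(get_time(),r(get_tcp_pos(),4),r(f0,2))
command_gripper(0.)
print("grip",get_time(),get_grip_width()*88,get_finger_force(),r(get_ft_force(),2),r(get_ft_torque(),3))
hit=movel([.4972,-.0058,.115],v=.01,until_force=14)
print(hit,get_time(),r(get_tcp_pos(),4),r(get_ft_force(),2),r(get_ft_torque(),3))
E
```

```text
3.95 [ 0.4976 -0.0058  0.1315] [-0.21 -0.44  0.01]
grip 4.65 47.831719487934485 29.994180500507355 [0.13 0.52 0.04] [-0.059  0.14   0.024]
True 5.5917 [ 0.4974 -0.0057  0.1228] [-2.22  0.34  8.06] [-0.049  0.564 -0.034]
```

```bash
python3 - <<'E'
from h import *
r=np.round
print(r(get_tcp_pos(),4),r(get_ft_force(),2))
x,y,z=get_tcp_pos()
x,y=.4972,-.0058
while z>.1155:
    z-=.0005
    movel([x,y,z],v=.01); f=get_ft_force()[2]
    print(r(z,4),r(get_tcp_pos()[2],4),r(f,2))
    if f>14.5: break
print(get_time(),r(get_ft_force(),2))
E
```

```text
[ 0.4974 -0.0057  0.1228] [-2.22  0.34  8.06]
0.1223 0.1228 10.45
0.1218 0.1227 15.13
6.0917 [-3.78  0.41 15.13]
```

```bash
cat >> h.py <<'E'
X,Y=.4972,-.0058
def press(z,yaw):
    movej(inverse_kinematics([X,Y,z],down(np.radians(yaw))))
    f=get_ft_force();t=get_ft_torque()
    print(yaw,round(z,4),"z",np.round(get_tcp_pos()[2],4),"f",np.round(f,1),"tz",np.round(t[2],3),"t",round(get_time(),2))
    return f[2]
E
python3 - <<'E'
from h import *
z=.1218;yaw=-60
while yaw<-42:
    yaw+=3
    f=press(z,yaw)
    while f<13 and z>.1145: z-=.0005; f=press(z,yaw)
    if f>20: z+=.0005; press(z,yaw)
E
```

```text
-57 0.1218 z 0.1227 f [-3.   0.5 13.3] tz 0.071 t 6.34
-54 0.1218 z 0.1227 f [-2.4  0.5 13.4] tz 0.09 t 6.59
-51 0.1218 z 0.1227 f [-3.2  1.2 13.5] tz 0.092 t 6.84
-48 0.1218 z 0.1227 f [-2.8  1.1 13.6] tz 0.048 t 7.09
-45 0.1218 z 0.1227 f [-3.   1.4 13.2] tz 0.052 t 7.34
-42 0.1218 z 0.1227 f [-2.1  1.4 13.3] tz 0.038 t 7.59
```

```bash
python3 - <<'E'
from h import *
z=.1217;yaw=-42
while yaw<35:
    yaw+=7
    f=press(z,yaw)
    if f<12: z-=.0004; f=press(z,yaw)
    if f>19: z+=.0004; press(z,yaw)
print(get_grip_width()*88,get_finger_force())
# lift, checking the pull
for zz in (.1265,.131,.1335,.136,.14):
    print(zz,movel([X,Y,zz],v=.02,until_force=15),get_tcp_pos()[2],get_ft_force().round(1),get_time())
E
```

```text
-35 0.1217 z 0.1227 f [-2.7  1.  14.1] tz 0.038 t 7.84
-28 0.1217 z 0.1227 f [-2.8  1.4 15.3] tz 0.087 t 8.09
-21 0.1217 z 0.1227 f [-2.6  2.  14.7] tz 0.041 t 8.34
-14 0.1217 z 0.1227 f [-3.2  2.6 15.6] tz 0.112 t 8.59
-7 0.1217 z 0.1227 f [-3.2  2.3 15.8] tz 0.073 t 8.84
0 0.1217 z 0.1227 f [-3.3  2.1 14.7] tz 0.068 t 9.09
7 0.1217 z 0.1227 f [-3.4  2.2 15.5] tz 0.073 t 9.34
14 0.1217 z 0.1227 f [-4.3  2.3 15.2] tz 0.101 t 9.59
21 0.1217 z 0.1226 f [-4.4  1.9 16.1] tz -0.006 t 9.84
28 0.1217 z 0.1227 f [-3.4  2.3 15.1] tz 0.069 t 10.09
35 0.1217 z 0.1226 f [-4.1  2.2 16. ] tz 0.065 t 10.34
47.683322764067555 30.015597939491272
0.1265 False 0.1265364154769762 [-0.7  3.2  4.7] 10.7333
0.131 False 0.13089534190698407 [-0.4 -0.1  1.4] 11.1083
0.1335 False 0.13336729514754023 [-0.9  1.1 -1.5] 11.3833
0.136 False 0.13606518492956254 [ 0.9  0.  -0.7] 11.6583
0.14 False 0.1402015676767795 [-0.4  0.1 -1. ] 12.0083
```

```bash
python3 - <<'E'
from h import *
movel([X,Y,.235],v=.12)
print(get_ft_force().round(1),get_grip_width()*88)
move_pose([.525,.18,.235],down(0))
T=wristT();im=read_camera("wrist");np.save("T2.npy",T);save("w2",im)
hsv=cv2.cvtColor(im,cv2.COLOR_RGB2HSV)
m=cv2.inRange(hsv,(5,130,60),(24,255,255));m[330:]=0
c=max(cv2.findContours(m,0,1)[0],key=cv2.contourArea);e=cv2.fitEllipse(c)
print(get_time(),cv2.boundingRect(c),e,onz("wrist",e[0],.038,T))
E
```

```text
[-0.5 -0.2 -1.3] 47.54681767593489
13.9083 (214, 197, 85, 97) ((255.64918518066406, 249.28244018554688), (81.47608184814453, 103.5374526977539), 16.872276306152344) [0.52178699 0.05953685 0.038     ]
```

View pics/w2.png

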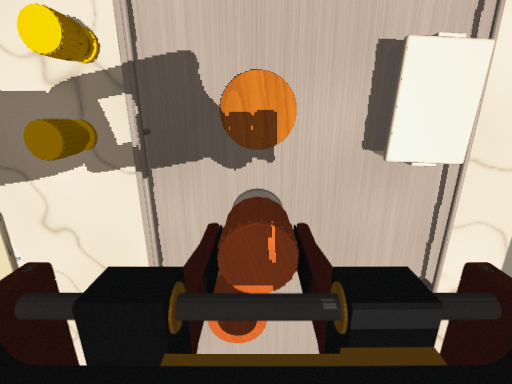

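The lid is held upright in the fingers, and the contour fit picked up the lid instead of the coaster. The coaster is at about (258,109), with the empty canister below it at (237,325).

```bash
python3 - <<'E'
from h import *
T=np.load("T2.npy")
hsv=cv2.cvtColor(cv2.imread("pics/w2.png"),cv2.COLOR_BGR2HSV)
m=cv2.inRange(hsv,(5,130,60),(24,255,255))[:170]
c=cv2.convexHull(max(cv2.findContours(m,0,1)[0],key=cv2.contourArea));e=cv2.fitEllipse(c);p=onz("wrist",e[0],.038,T)
x,y,w,h=cv2.boundingRect(c)
print((x,y,w,h),e,p, onz("wrist",(x,y+h/2),.038,T)[:2],onz("wrist",(x+w,y+h/2),.038,T)[:2])
C=(.4*np.array([.524,.2627])+.6*p[:2]) 
assert abs(C-[.525,.261]).max()<.006
print(C)
move_pose([*C,.16],down(0))
movel([*C,.097],v=.08)
print(get_ft_force().round(1),get_tcp_pos())
print(movel([*C,.083],v=.01,until_force=3),get_tcp_pos(),get_ft_force().round(1),get_time())
E
```

```text
(220, 69, 76, 81) ((257.6889343261719, 109.0716323852539), (76.72926330566406, 80.05026245117188), 178.8579864501953) [0.52427248 0.26246773 0.038     ] [0.47566458 0.26182708] [0.57366959 0.26210388]
[0.52416349 0.26256064]
[-0.3  0.2  0. ] [0.52444451 0.26276188 0.09723253]
True [0.52415132 0.26255765 0.08895535] [-0.3 -0.8  5.8] 16.2167
```

```bash
python3 - <<'E'
from h import *
command_gripper(1.0)
p=get_tcp_pos();print(get_ft_force().round(1))
movel([p[0],p[1],.2],v=.1)
move_pose([.42,.2,.25],down(0)); wait(.3)
a=read_camera("top");b=read_camera("side")
x=np.hstack([cv2.resize(a[100:250,100:400],(500,250)),cv2.resize(b[140:300,140:400],(406,250))])
save("fin",x,s=.88);print(get_time(),get_ft_force().round(1),get_grip_width())
E
```

```text
[-0.1 -0.5  0.1]
19.25 [ 0.   0.8 -0.2] 1.000340748698718
```

View pics/fin.png

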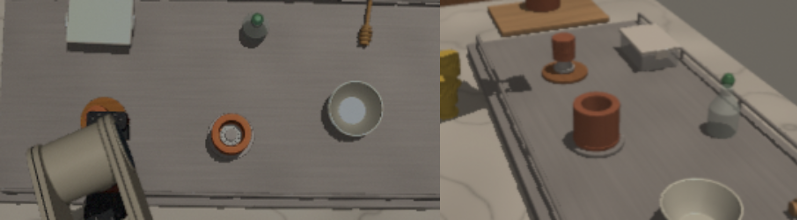

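The side view shows the lid standing upright in the middle of the coaster at crop (565,55). The canister is open and everything else is where it was. I'm handing it in.

```bash
python3 -c "
from station import *
print(job_done(),get_time())"
```

```text
the job is handed in; nothing more can be done
the job is handed in; nothing more can be done
```

The canister is open: I pressed the lid with about 16 N or less, turned it 95° anticlockwise, and stood it upright in the middle of the coaster. The other things on the shelf look undisturbed in the last pictures, and the job was handed in at about 19 s.

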